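Try the rehung gate of a rabbit run and leave it latched

TASK

This small rabbit-run gate has just been rehung: try it out. Press down the thumb plate on its front so that the latch bar lifts over the catch, push the gate away until it is fully open against its stop, then draw it shut from behind without slamming, so that the bar rides over the catch and drops home, and let go. Last, push firmly on the front of the shut gate to prove that the latch holds, and leave it latched, with nothing else on the bench disturbed.

Things in the scene. Friction and masses are not known exactly. Their poses are not given: they have to be found in the camera images.
- gate_frame: Fixed timber frame, 290 mm wide: sill on two cross feet (92 mm long), hinge post (44 x 44, 185 mm high, centre y = -122 mm), lower latch post (44 x 44, 137 mm high, y = +122 mm) carrying a steel catch. Origin: centre of the underside, on the bench. x points through the gateway away from the robot, y from hinge post to latch post. Gate's hinge axis: vertical at x = 0, y = -90 mm.
- gate_leaf: The gate: timber frame with wire mesh, 178 wide, 20 thick, 135 mm high (50 to 185 mm over the bench), nothing above it; its top rail is solid from 141 mm up. Origin: on the hinge axis at bench height; y along the gate from hinge to free edge (timber y = 8 to 186 mm), z up. Front face x = -10 mm, back face x = +10 mm (hinge straps 3 mm proud up to y = 64 mm, else plain).
- gate_swing (a joint): Angle of the gate, rad: 0 shut (a stop), growing as the free edge swings away from the robot, clockwise from above; fully open at 1.25, against a rubber buffer (103 mm over the bench to 121 mm) on a bracket behind the hinge post. The hinges hold it where it is left (friction about 0.05 N m). Latched it still has about 5 mm of play at the bar's nose (0.023 rad).
- bar_lift (a joint): Angle of the latch bar about its pivot on the gate's front, rad: 0 level, down by its own weight; growing as the nose rises and the thumb plate sinks; stop at 0.35. The nose clears the catch from about 0.18.
- thumb_plate (a point): Middle of the top of the steel thumb plate, the tail of the latch bar: level, 44 mm along the gate, 40 mm deep, in front of the gate's top rail (outer edge 41 mm, this point 19 mm in front of the rail's face), 159 mm over the bench, 60 mm from the hinge axis, 62 mm from the bar's pivot. It sinks 21 mm to its stop under about 2 N and comes back by the bar's weight. Free above.
- bar_nose (a point): Underside of the latch bar's round steel nose (14 mm thick), past the gate's free edge, 211 mm from the hinge axis, 89 mm from the bar's pivot; 143 mm over the bench when down. The bar runs along the front of the top rail, reaching 24 mm out from the gate's mid-plane at most except at the plate; pivot 122 mm from the hinge axis, 150 mm over the bench.
- catch_tooth (a point): Middle of the top edge of the catch's tooth on the latch post, 156 mm over the bench, fixed. In front of it the notch for the nose and a higher stop plate (172 mm); behind it a ramp on which the nose rides up and over as the gate is drawn shut (about 2 N at the gate's edge).
- gate_edge (a point): Top of the free edge of the gate, mid-thickness, 186 mm from the hinge axis, 185 mm over the bench; it moves with the gate.
- screw_box: Bystander: card box of screws, 70 x 89 x 45 mm, left of the gate unit. Origin: centre of the underside.
- offcut: Bystander: timber offcut, 95 x 53 x 38 mm, left of the gate unit. Origin: centre of the underside.
- sanding_block: Bystander: sanding block, 92 x 116 x 29 mm, right of the gate unit. Origin: centre of the underside.

How it is judged (in metres and radians):
On the way, in this order (a step that is already met when the one before it is completed fails the run):
1. the latch bar is lifted over its catch (bar raised more than 0.15 rad) (value of joint bar_lift above 0.15 rad), for 0.1 s.
2. the gate is swung fully open, to within 0.08 rad of its stop (value of joint gate_swing above 1.17 rad), for 0.2 s.
3. the gate is shut, the bar has dropped home in the catch and the robot has let go of the gate unit (value of joint gate_swing below 0.04 rad and value of joint bar_lift below 0.05 rad and contact force between each of the fingers, the arm and gate_frame below 0.3 N), for 0.3 s.
4. the shut gate is pushed in its opening direction with more than 3 N, up against the latch, and the bar stays down and holds it (value of joint gate_swing between 0.012 and 0.04 rad and value of joint bar_lift below 0.05 rad and contact force between any of the fingers, the arm and gate_leaf above 3 N), for 0.2 s.
At the end, for the whole second after the job is handed in: The gate stands shut (within 0.04 rad) and at rest, the latch bar lies down in its catch (within 0.05 rad), the robot touches neither, and the screw box, the offcut and the sanding block are within 20 mm of where they stood (all of step 3 and not (velocity of joint gate_swing above 0.05 rad/s or velocity of joint gate_swing below -0.05 rad/s) and distance of each of screw_box, offcut, sanding_block from where it was at the start of the episode below 0.02 m).
It fails at once if the gate is slammed (it swings shut faster than 3 rad/s) (velocity of joint gate_swing below -3 rad/s).
It fails at once if a bystander is pushed away (more than 20 mm) (distance of any of screw_box, offcut, sanding_block from where it was at the start of the episode above 0.02 m).
It also fails if it takes over 61 s, if anything falls off the work surface, if the arm or the gripper's body presses on something with over 40 N, if the wrist force passes 120 N, or if a joint passes its speed limit or range.

ROBOT

A 6-joint arm with a two-finger parallel gripper is mounted at the origin on a cart in front of the work surface, level with it; the furniture and walls round the work are solid. World frame = base frame: x ahead of the robot, y to its left, z up, the work surface at z = 0. Lengths are in m, angles in degrees, forces in N, time in s.
With the tool pointing down it reaches from about 0.4 to 0.825 m from the base axis. Payload 7 kg.
Tool frame: the origin (TCP) lies at the very end of the fingers, on their centre line; the grasp point (between the pads) lies 19 mm behind it; z points along the fingers, y is the line along which they close (so a half turn about z gives the same grasp; the last joint's range is limited). The gripper opens to 88 mm and grips with 3 to 60 N. Pads are 19 mm wide; open, the fingers measure 130 mm over their backs; the gripper's body (78 mm by 193 mm) begins 47 mm behind the grasp point.
Start: joints at [82.798, 20.546, 0.682, 0, -70.136, -16.507], TCP at [0.271, 0.618, 0.227] pointing down, gripper open.
Joint ranges: [-176.03, 176.03], [-82.01, 121.73], [-58.28, 71.71], [-173.87, 95.51], [-174.79, -0.11], [-173.66, 173.66]. Speed limits (degrees/s): [136.94, 136.94, 172.46, 180, 180, 180].

INTERFACE

Orientations are given as [roll, pitch, yaw] about the fixed x, y, z axes, in that order (R = Rz(yaw) Ry(pitch) Rx(roll)).
In Python, from plant import get_state, capture, close_job, regions_of gives the robot as it stands.
- The arm moves only by the tool jog_arm, never from a script. Its argument "moves" is a list of rows, each a list of 3 entries, a list of its own where there are three numbers: the shift along the tool's x, y, z in cm, then the turn about the tool's z in degrees, then the finger opening in cm, from 0 to 8.76. A call has 1 to 12 rows; each row shifts and turns the commanded pose from where the row before left it, along the tool's axes as they then stand; what a row does not reach is not made up. A row lasts 1/8 s, in which the tool goes at most 62.5 mm and 10.7 degrees, less where a joint would pass 70% of its speed; a pose out of reach is approached as far as the arm can. A call is refused whole if a number of a shift passes 6.25 or a number of a turn 10.7, either way. A call with a gripper value outside its range is refused whole. The fingers move at their own pace and stop on an object; "newtons" is the grip in N (left out, the last holds). Time passes only in rows, so rows that do not move let the fingers close. It gives the time, the measured TCP pose, the force, the opening and the grip force at its end, in the units of the state.
- get_state(): the state, without advancing time (a new reading comes with each control period).
- capture(name): name is "side" or "top"; returns a dict with "pixels" (384x512x3 uint8, blue, green, red), "mtx" (3x3 intrinsics, pixels), "world_from_camera" (4x4, takes a point from camera to world coordinates). Camera axes: x right, y down, z forward; pixel columns grow to the right and rows downward; lengths in m; the calibration is good to about 2 mm. A picture is of the moment at which its call begins. There is no depth.
- close_job(): hands the job in; it is judged then, once.
Trained networks look in a picture, given as the dict that the camera call returned (one of the last four; its "shot" number tells which), for a name from the list of things; names that differ only in an ending like _2 or _b are one class to them, and where a whole thing is asked for, a point or a joint stands for the part that bears it (a point fixed in the world has none). Each returns a list of dicts, best first, with "confidence" (0 to 1); they miss things now and then, are a little off and sometimes report something else, mostly with a low value. They report only what shows in the picture. A call takes as long as a camera call.
- regions_of(picture, thing): "pixels" (384x512 bool, what is visible of it) and "pixel" ([column, row] in pixels, amid what is visible of it).
The state is a dict: "time_s": time; "joints": joint angles; "qd": joint speeds; "joint_torque": joint torques, N m; "tcp_pos": TCP position; "eef_rot": TCP orientation; "contact_force": force on the tool from outside, world axes, zero at the start; "moment": the same for the moment, N m; "gripper_width": finger opening in m; "gripper_force": force on a finger pad.
Only numpy, scipy, OpenCV 4.12 (cv2) and the standard library are available. Lean on these libraries where they do the work, as an engineer would, in place of code of your own. Each camera call takes 0.05 s, during which the arm holds its last target. There are 200 camera calls.

## Working session

There is one attempt and no reset: what is moved stays moved. The work goes in short steps, Python scripts to look and compute and a tool call to move; the robot and the scene stay as the last step left them, time stands still between calls to the robot, and variables do not carry over. Pictures are saved under pics/ and viewed, at most 10 in all, crops included, and the job is handed in when it is done.

Besides the shell and the picture viewer there is one more tool, called by a JSON object that holds its "op" and its "data". jog_arm: Moves the arm, as the interface text tells. Its arguments: {"type":"object","properties":{"moves":{"type":"array"},"newtons":{"type":"number"}},"required":["moves"]}

```bash
ls; mkdir -p pics; cat > h.py <<'E'
import numpy as np, cv2
from plant import *
def proj(p,X):
    T=np.linalg.inv(p["world_from_camera"]); X=np.atleast_2d(X)
    c=X@T[:3,:3].T+T[:3,3]; u=c@np.array(p["mtx"]).T
    return u[:,:2]/u[:,2:]
def atz(p,px,z):
    T=np.array(p["world_from_camera"]); d=T[:3,:3]@np.linalg.solve(p["mtx"],[px[0],px[1],1])
    return T[:3,3]+d*(z-T[2,3])/d[2]
E
python3 - <<'E'
from h import *
s=get_state(); print(s["time_s"],s["tcp_pos"],s["eef_rot"],s["gripper_width"])
ims=[]
for n in("top","side"):
    p=capture(n); ims.append(p["pixels"]); print(n,np.round(p["world_from_camera"],3).tolist(),np.round(p["mtx"],1).tolist())
    for t in("gate_frame","gate_leaf","thumb_plate","bar_nose","gate_edge","catch_tooth","screw_box","offcut","sanding_block"):
        try:
            for r in regions_of(p,t)[:2]: 
                ys,xs=np.nonzero(r["pixels"]); print(t,round(r["confidence"],2),np.round(r["pixel"]),xs.min(),xs.max(),ys.min(),ys.max(), np.round(atz(p,r["pixel"],.15),3))
        except Exception as e: print(t,e)
    cv2.imwrite(f"pics/{n}0.png",p["pixels"])
E
```

```text
pics
0.0 [0.2712539  0.61757374 0.22562704] [ 1.79906409e+02 -7.75754893e-03 -2.37165835e+01] 0.08782448540206883
top [[-0.016, -0.98, 0.198, 0.223], [-1.0, 0.015, -0.009, -0.259], [0.006, -0.199, -0.98, 1.494], [0.0, 0.0, 0.0, 1.0]] [[487.2, 0.0, 251.2], [0.0, 487.2, 191.9], [0.0, 0.0, 1.0]]
gate_frame 0.68 [280. 199.] 229 328 159 237 [ 0.474 -0.351  0.15 ]
gate_frame 0.57 [193. 204.] 180 210 194 221 [ 0.463 -0.108  0.15 ]
gate_leaf 0.83 [277. 196.] 231 306 172 217 [ 0.484 -0.345  0.15 ]
gate_leaf 0.68 [277. 202.] 231 292 173 216 [ 0.467 -0.343  0.15 ]
bar_nose 0.65 [280. 202.] 230 328 159 237 [ 0.464 -0.351  0.15 ]
bar_nose 0.61 [273. 200.] 231 292 173 216 [ 0.472 -0.332  0.15 ]
gate_edge 0.89 [275. 192.] 231 306 172 216 [ 0.496 -0.339  0.15 ]
catch_tooth 0.79 [281. 195.] 229 329 159 237 [ 0.486 -0.356  0.15 ]
screw_box 0.95 [153. 208.] 138 168 193 223 [0.455 0.003 0.15 ]
offcut 0.76 [196. 205.] 181 210 194 221 [ 0.46  -0.116  0.15 ]
sanding_block 0.9 [335. 176.] 318 354 163 193 [ 0.539 -0.512  0.15 ]
side [[-0.903, -0.251, 0.348, 0.143], [-0.429, 0.478, -0.767, 0.509], [0.026, -0.842, -0.539, 0.675], [0.0, 0.0, 0.0, 1.0]] [[354.6, 0.0, 251.8], [0.0, 354.6, 190.1], [0.0, 0.0, 1.0]]
gate_frame 0.75 [263. 192.] 217 306 149 234 [ 0.45  -0.244  0.15 ]
gate_leaf 0.69 [264. 181.] 226 289 154 208 [ 0.473 -0.297  0.15 ]
thumb_plate 0.67 [268. 174.] 226 288 167 189 [ 0.475 -0.339  0.15 ]
bar_nose 0.83 [265. 173.] 226 288 168 190 [ 0.487 -0.339  0.15 ]
bar_nose 0.58 [231. 259.] 221 241 241 275 [0.406 0.025 0.15 ]
gate_edge 0.94 [263. 178.] 237 288 155 207 [ 0.479 -0.309  0.15 ]
catch_tooth 0.67 [258. 194.] 217 306 149 234 [ 0.456 -0.225  0.15 ]
catch_tooth 0.18 [270. 176.] 226 289 168 189 [ 0.467 -0.334  0.15 ]
screw_box 0.58 [208. 293.] 192 223 275 312 [0.401 0.126 0.15 ]
sanding_block 0.56 [264. 181.] 259 272 178 187 [ 0.472 -0.298  0.15 ]
sanding_block 0.39 [264. 177.] 227 288 155 207 [ 0.479 -0.319  0.15 ]
```

```bash
python3 - <<'E'
import cv2
a=cv2.imread("pics/top0.png")[140:260,120:370];b=cv2.imread("pics/side0.png")[130:250,190:330]
cv2.imwrite("pics/top0c.png",cv2.resize(a,None,fx=3.2,fy=3.2,interpolation=cv2.INTER_CUBIC))
cv2.imwrite("pics/side0c.png",cv2.resize(b,None,fx=5,fy=5,interpolation=cv2.INTER_CUBIC))
E
```

```text
(no output)
```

View pics/top0c.png

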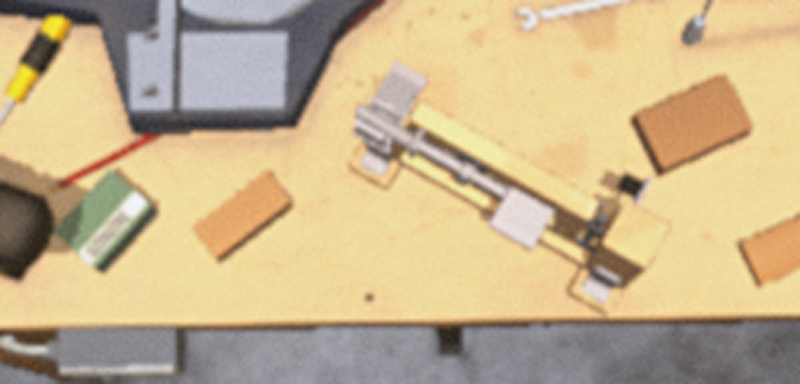

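View pics/side0c.png

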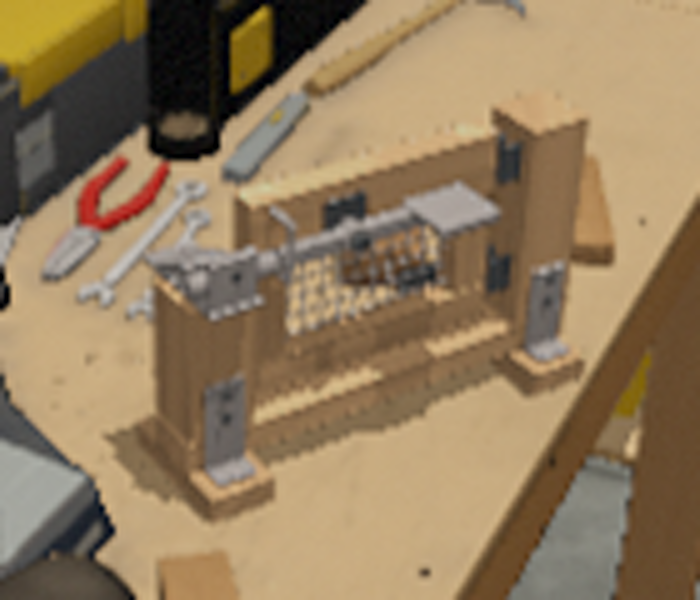

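The crops show the gate seen from the front-left. The plate is at top-crop (523,219), the latch post at upper left and the hinge post at lower right. Next I'll fit the frame pose from these corners.

```bash
cat >> h.py <<'E'
def F(f,pts):
    x,y,a=f; pts=np.atleast_2d(pts).astype(float)/1000; c,s=np.cos(a),np.sin(a)
    return np.c_[x+c*pts[:,0]-s*pts[:,1],y+s*pts[:,0]+c*pts[:,1],pts[:,2]]
E
python3 - <<'E'
from h import *
from scipy.optimize import least_squares
top=capture("top");side=capture("side")
L=[(top,(120,140),3.2,[((523,219),(-30,-30,159)),((415,103),(10,96,185)),((600,203),(10,-75,185)),((668,228),(22,-144,185)),((635,280),(-22,-144,185))]),
(side,(190,130),5,[((405,200),(-11,-8,159)),((460,182),(-11,-52,159)),((500,212),(-51,-52,159)),((448,232),(-51,-8,159)),
((495,108),(22,-100,185)),((545,130),(-22,-100,185)),((588,118),(-22,-144,185)),((525,90),(22,-144,185)),((235,200),(10,96,185)),((155,265),(22,144,137))])]
def r(f,full=False):
    o=[]
    for p,off,s,cs in L:
        for px,X in cs:
            o.append(proj(p,F(f,X))[0]-(np.array(px)/s+off))
    return np.array(o) if full else np.array(o).ravel()
best=min((least_squares(r,[.47,-.35,a],loss="soft_l1") for a in(0,-.5,.5,1)),key=lambda q:q.cost)
print(best.x,np.degrees(best.x[2])); print(np.round(r(best.x,True),1).tolist())
f=best.x
print("plate",F(f,(-29,-30,159)),"hinge",F(f,(0,-90,0)),"nose",F(f,(0,121,143)),"edge",F(f,(0,96,185)))
np.save("f.npy",f)
E
```

```text
[ 0.48591137 -0.34714262 -0.54088186] -30.990247529617147
[[-1.2, 0.2], [0.6, 0.0], [-3.0, -0.7], [0.0, 0.3], [2.7, -2.1], [-0.2, 0.3], [0.5, 0.2], [0.9, -0.1], [-0.6, -0.2], [-0.2, -0.5], [-1.1, 0.7], [1.3, -0.3], [4.7, -0.1], [0.2, -1.5], [-0.4, 2.7]]
plate [[ 0.44560421 -0.3579284   0.159     ]] hinge [[ 0.43957108 -0.42429557  0.        ]] nose [[ 0.54821332 -0.24341477  0.143     ]] edge [[ 0.53534102 -0.26484615  0.185     ]]
```

```bash
python3 - <<'E'
from h import *
f=np.load("f.npy"); top=capture("top"); im=top["pixels"].copy()
for P in [(0.271,.618,.227),(.42,.3,.24),(.45,0,.24),(.42,-.33,.24)]:
    c=proj(top,P)[0]; cv2.circle(im,tuple(int(v) for v in c),3,(0,0,255),-1)
def poly(pts,col): cv2.polylines(im,[np.round(proj(top,F(f,pts))).astype(int)],True,col,1)
poly([(-22,-144,185),(22,-144,185),(22,-100,185),(-22,-100,185)],(255,0,0))
poly([(-10,-82,185),(10,-82,185),(10,96,185),(-10,96,185)],(0,255,0))
poly([(-51,-52,159),(-11,-52,159),(-11,-8,159),(-51,-8,159)],(255,0,255))
big=cv2.resize(im,None,fx=1.56,fy=1.56); crop=cv2.resize(im[150:250,220:340],None,fx=5,fy=5,interpolation=cv2.INTER_CUBIC)
cv2.imwrite("pics/top1.png",big);cv2.imwrite("pics/top1c.png",crop)
for t in("sanding_block","offcut","screw_box"):
    r=regions_of(top,t)
    if r: print(t,np.round(atz(top,r[0]["pixel"],.03),3))
E
```

```text
sanding_block [ 0.569 -0.529  0.03 ]
offcut [ 0.482 -0.098  0.03 ]
screw_box [0.477 0.03  0.03 ]
```

View pics/top1.png

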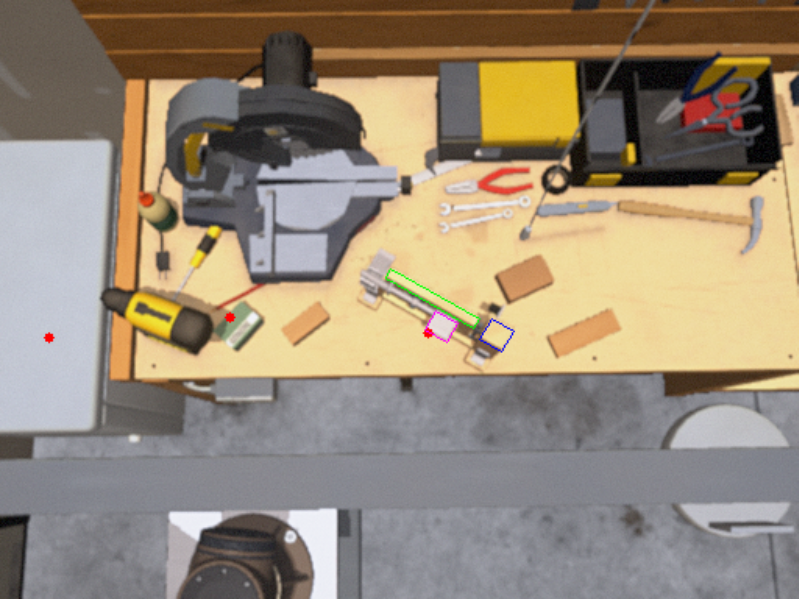

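View pics/top1c.png

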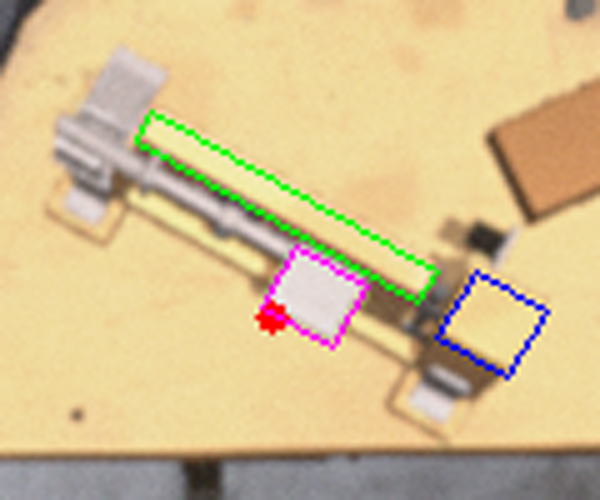

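The overlay fits well: the plate, post and leaf outlines coincide with the picture. The arm itself is not visible, and a large grey body hides the start area at top1 (0–110, 140–430). I'll check this before moving.

```bash
python3 - <<'E'
from h import *
top=capture("top");side=capture("side")
cv2.imwrite("pics/side1.png",cv2.resize(side["pixels"],None,fx=1.56,fy=1.56))
for P in [(0,0,0),(0,0,.3),(0,0,.6),(0.271,.618,.227),(.2,.4,.4)]: print(P,1.56*proj(top,P)[0])
print(get_state()["joint_torque"],get_state()["contact_force"])
E
```

```text
(0, 0, 0) [249.92644024 577.74783399]
(0, 0, 0.3) [214.02631821 610.31878784]
(0, 0, 0.6) [152.67792154 665.97809157]
(0.271, 0.618, 0.227) [-149.5851015   432.45143701]
(0.2, 0.4, 0.4) [-84.58368659 478.16218632]
[ 1.50542975e-03 -5.82383966e+01  2.93294442e+01  7.00214177e+00
  1.24421425e-02 -3.09489496e-05] [-0.00868686  0.31695975 -0.47934534]
```

View pics/side1.png

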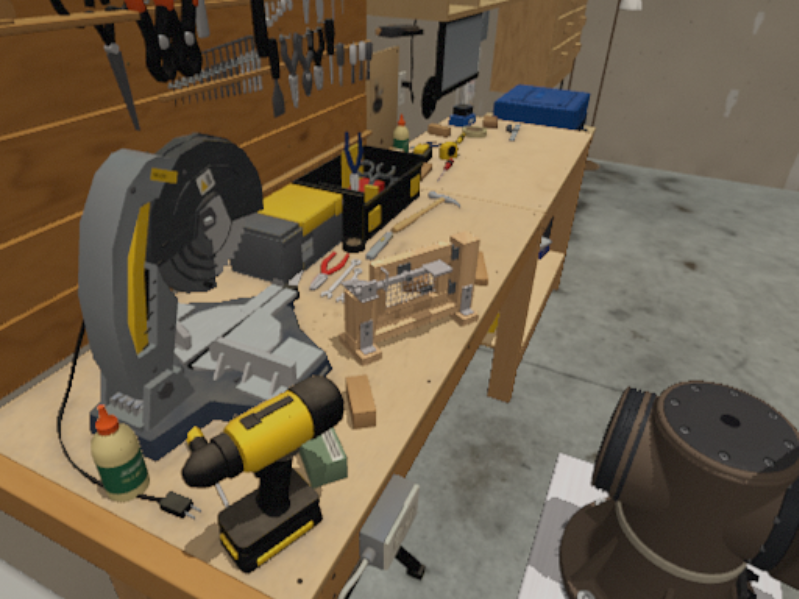

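```bash
cat >> h.py <<'E'
def plan(wps,step=.05,show=True):
    """wps: (x,y,z,yaw,step mm optional) world targets; print tool-axis rows (cm, deg)"""
    s=get_state(); p=np.array(s["tcp_pos"]); yaw=s["eef_rot"][2]
    print("t",round(s["time_s"],2),"at",np.round(p,4),np.round(s["eef_rot"],1),"F",np.round(s["contact_force"],1),"w",round(s["gripper_width"],4))
    k=0
    for w in wps:
        q=np.array(w[:3]); st=w[4] if len(w)>4 else step; dy=w[3]-yaw
        n=int(max(1,np.ceil(np.linalg.norm(q-p)/st-1e-6),np.ceil(abs(dy)/9-1e-6)))
        for i in range(n):
            a=np.radians(yaw); t=p+(q-p)/(n-i); d=t-p
            r=np.round([100*(np.cos(a)*d[0]+np.sin(a)*d[1]),100*(np.sin(a)*d[0]-np.cos(a)*d[1]),-100*d[2]],2)
            tu=-round((w[3]-yaw)/(n-i),1)
            p=p+np.array([np.cos(a)*r[0]+np.sin(a)*r[1],np.sin(a)*r[0]-np.cos(a)*r[1],-r[2]])/100; yaw-=tu
            k+=1; print(f"[[{r[0]:g},{r[1]:g},{r[2]:g}],{tu:g},0],",end="\n" if k%12==0 else " ")
        print(" |")
E
python3 -c "
from h import *
plan([(.271,.618,.36,-23.7),(.40,.25,.36,-23.7),(.45,0,.36,-23.7),(.40,-.30,.36,-31)])"
```

```text
t 1.4 at [0.2714 0.618  0.2265] [180.   -0.  -23.7] F [-0.   0.3 -0.5] w 0.0873
[[-0.01,0.01,-4.45],-0,0], [[-0.01,0,-4.45],-0,0], [[-0.02,0.01,-4.45],-0,0],  |
[[3.33,3.56,0],-0,0], [[3.33,3.56,0],-0,0], [[3.32,3.56,0],-0,0], [[3.33,3.56,0],-0,0], [[3.32,3.57,0],-0,0], [[3.33,3.56,0],-0,0], [[3.32,3.57,0],-0,0], [[3.33,3.56,0],-0,0],  |
[[2.44,3.48,0],-0,0],
[[2.44,3.48,0],-0,0], [[2.44,3.48,0],-0,0], [[2.44,3.48,0],-0,0], [[2.43,3.48,0],-0,0], [[2.44,3.48,0],-0,0],  |
[[1.07,4.21,0],1,0], [[1.14,4.19,0],1,0], [[1.22,4.17,0],1.1,0], [[1.29,4.15,0],1,0], [[1.37,4.12,0],1.1,0], [[1.45,4.1,0],1,0], [[1.52,4.07,0],1.1,0],
 |
```

{"op": "jog_arm", "data": {"moves": [[[0, 0, -4.5], 0, 0], [[0, 0, -4.5], 0, 0], [[0, 0, -4.5], 0, 0], [[3.3, 3.6, 0], 0, 0], [[3.3, 3.6, 0], 0, 0], [[3.3, 3.6, 0], 0, 0], [[3.3, 3.6, 0], 0, 0], [[3.3, 3.6, 0], 0, 0], [[3.3, 3.6, 0], 0, 0], [[3.3, 3.6, 0], 0, 0], [[3.3, 3.6, 0], 0, 0], [[0, 0, 0], 0, 0]], "newtons": 10}}

```text
time_s: 2.9
tcp_pos: [0.3979, 0.2457, 0.3624]
eef_rot: [-179.9, -0.0, -23.9]
contact_force: [-0.4, 0.1, 0.0]
gripper_width: 0.0005
gripper_force: 0.0
```

{"op": "jog_arm", "data": {"moves": [[[2.4, 3.5, 0], 0, 0], [[2.4, 3.5, 0], 0, 0], [[2.4, 3.5, 0], 0, 0], [[2.4, 3.5, 0], 0, 0], [[2.4, 3.5, 0], 0, 0], [[2.4, 3.5, 0], 0, 0], [[1.1, 4.2, 0], 1, 0], [[1.1, 4.2, 0], 1, 0], [[1.2, 4.2, 0], 1, 0], [[1.3, 4.2, 0], 1, 0], [[1.4, 4.1, 0], 1, 0], [[0, 0, 0], 0, 0]]}}

```text
time_s: 4.4
tcp_pos: [0.4088, -0.2186, 0.3613]
eef_rot: [180.0, 0.0, -28.9]
contact_force: [-0.1, -0.3, -0.5]
gripper_width: 0.0008
gripper_force: 0.0
```

```bash
python3 -c "
from h import *
f=np.load('f.npy')
a=F(f,(-29,-34,215))[0]; b=F(f,(-29,-34,168))[0]
plan([(*a,-31),(*b,-31)])
print(a,get_state()['joints'])"
```

```text
t 4.4 at [ 0.4088 -0.2186  0.3613] [180.    0.  -28.9] F [-0.1 -0.3 -0.5] w 0.0008
[[1.99,2.16,2.93],0.4,0], [[2,2.15,2.92],0.4,0], [[2.02,2.14,2.93],0.4,0], [[2.03,2.12,2.92],0.4,0], [[2.05,2.11,2.93],0.5,0],  |
[[0,-0,4.7],-0,0],  |
[ 0.44354464 -0.36135742  0.215     ] [-3.68094447e+00 -3.56910622e+00 -1.09996320e+01  1.04211307e-02
 -8.26106250e+01  6.47705622e+01]
```

{"op": "jog_arm", "data": {"moves": [[[2, 2.15, 2.9], 0.4, 0], [[2, 2.15, 2.9], 0.4, 0], [[2, 2.15, 2.9], 0.4, 0], [[2, 2.15, 2.9], 0.4, 0], [[2.1, 2.1, 3.0], 0.5, 0], [[0, 0, 2.0], 0, 0], [[0, 0, 1.5], 0, 0], [[0, 0, 0.7], 0, 0], [[0, 0, 0], 0, 0]]}}

```text
time_s: 5.52
tcp_pos: [0.4446, -0.3593, 0.1738]
eef_rot: [180.0, -0.0, -30.8]
contact_force: [0.0, -0.0, 0.1]
gripper_width: 0.0004
gripper_force: 0.0
```

```bash
python3 -c "
from h import *
f=np.load('f.npy'); s=get_state(); p=s['tcp_pos'];c,n=np.cos(f[2]),np.sin(f[2]);d=p[:2]-f[:2]
print(c*d[0]+n*d[1],-n*d[0]+c*d[1],p[2],s['eef_rot'],s['contact_force'])
im=capture('side')['pixels'];cv2.imwrite('pics/side2.png',cv2.resize(im[100:240,190:330],None,fx=4.2,fy=4.2,interpolation=cv2.INTER_CUBIC))"
```

```text
-0.02921440069683383 -0.03168511285812119 0.17380234577278109 [ 1.79995819e+02 -1.21921123e-02 -3.07541748e+01] [ 0.02257752 -0.0092459   0.08213444]
```

View pics/side2.png

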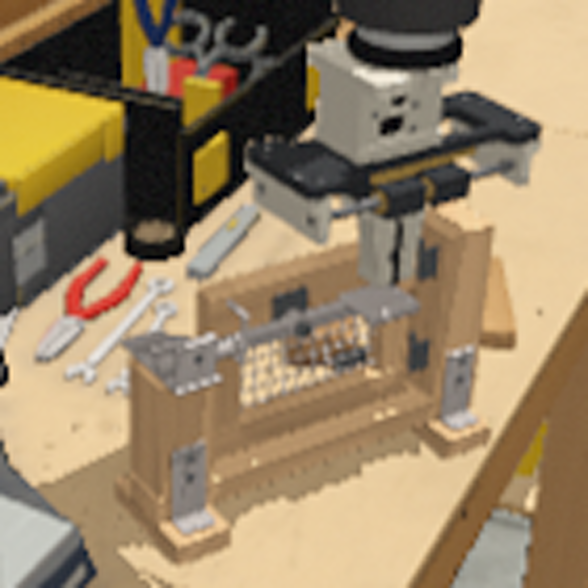

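The closed fingertips sit right above the thumb plate at crop (390,285), so I'll press it now.

{"op": "jog_arm", "data": {"moves": [[[0, 0, 1.2], 0, 0], [[0, 0, 0.5], 0, 0], [[0, 0, 0.5], 0, 0], [[0, 0, 0.4], 0, 0], [[0, 0, 0], 0, 0], [[0, 0, 0], 0, 0]]}}

```text
time_s: 6.32
tcp_pos: [0.4442, -0.3599, 0.1477]
eef_rot: [180.0, 0.0, -30.8]
contact_force: [-0.9, -1.5, 1.8]
gripper_width: 0.0006
gripper_force: 1.0
```

```bash
cat >> h.py <<'E'
def L(th,x,y,z):
    f=np.load("f.npy"); h=F(f,(0,-90,0))[0]; g=(h[0],h[1],f[2]-th)
    return (*F(g,(x,y,z))[0],np.degrees(f[2]-th))
E
python3 -c "
from h import *
plan([(*L(t,-19.5,58,147),.015) for t in (0,.1,.2,.3,.4)]+[(*L(t,-19.5,58,147),.02) for t in np.arange(.53,1.28,.12)])"
```

```text
t 6.33 at [ 0.4442 -0.3599  0.1477] [180.    0.  -30.8] F [-0.9 -1.5  1.8] w 0.0006
[[0.97,-0.04,0.07],0.2,0],  |
[[0.59,-0.16,-0],5.7,0],  |
[[0.59,-0.17,-0],5.7,0],  |
[[0.59,-0.16,-0],5.8,0],  |
[[0.59,-0.17,-0],5.7,0],  |
[[0.77,-0.2,-0],7.4,0],  |
[[0.7,-0.19,-0],6.9,0],  |
[[0.71,-0.19,-0],6.9,0],  |
[[0.71,-0.2,-0],6.9,0],  |
[[0.71,-0.19,-0],6.8,0],  |
[[0.71,-0.19,-0],6.9,0],  |
[[0.71,-0.19,-0],6.9,0],
 |
```

{"op": "jog_arm", "data": {"moves": [[[0.5, 0, 0], 0, 0], [[0.6, 0, 0], 0.2, 0], [[0.6, -0.16, 0], 5.7, 0], [[0.6, -0.17, 0], 5.7, 0], [[0.6, -0.16, 0], 5.7, 0], [[0.6, -0.17, 0], 5.7, 0], [[0, 0, 0], 0, 0]]}}

```text
time_s: 7.2
tcp_pos: [0.4774, -0.3761, 0.1476]
eef_rot: [-180.0, -0.1, -53.8]
contact_force: [0.8, -1.0, 1.1]
gripper_width: 0.0002
gripper_force: 0.8
```

```bash
python3 -c "
from h import *
plan([(*L(t,-19.5,58,147),.02) for t in np.arange(.53,1.28,.12)])
im=capture('top')['pixels'];cv2.imwrite('pics/top2.png',cv2.resize(im[130:250,220:340],None,fx=4.5,fy=4.5,interpolation=cv2.INTER_CUBIC))"
```

```text
t 7.2 at [ 0.4774 -0.3761  0.1476] [-1.80e+02 -1.00e-01 -5.38e+01] F [ 0.8 -1.   1.1] w 0.0002
[[0.49,-0.11,0.06],7.6,0],  |
[[0.71,-0.19,0],6.9,0],  |
[[0.71,-0.19,0],6.8,0],  |
[[0.71,-0.19,0],6.9,0],  |
[[0.7,-0.19,0],6.9,0],  |
[[0.71,-0.2,0],6.9,0],  |
[[0.71,-0.19,0],6.8,0],  |
```

View pics/top2.png

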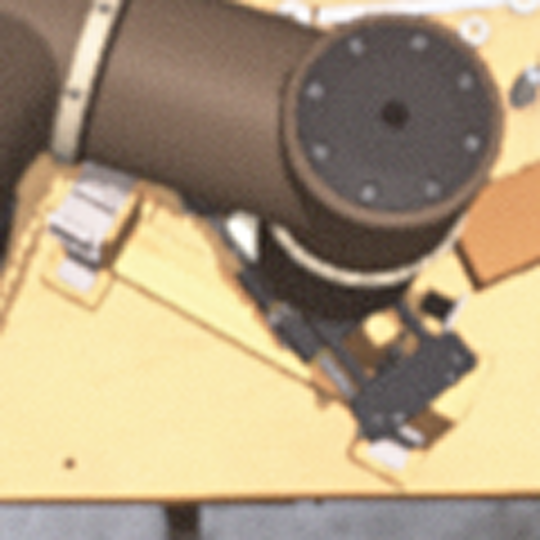

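The gate has left its catch and is swinging, with the doorway and sill clear. I'll continue along the arc.

{"op": "jog_arm", "data": {"moves": [[[0.6, -0.11, 0], 7.6, 0], [[0.71, -0.19, 0], 6.9, 0], [[0.71, -0.19, 0], 6.9, 0], [[0.71, -0.19, 0], 6.9, 0], [[0.71, -0.19, 0], 6.9, 0], [[0.71, -0.19, 0], 6.9, 0], [[0.6, -0.15, 0], 5, 0], [[0, 0, 0], 0, 0], [[0, 0, 0], 0, 0]]}}

```text
time_s: 8.38
tcp_pos: [0.5008, -0.4157, 0.1476]
eef_rot: [-179.9, 0.1, -100.8]
contact_force: [3.1, 8.0, 2.4]
gripper_width: 0.0005
gripper_force: 5.5
```

```bash
python3 -c "
from h import *
plan([L(1.25,-19.5,58,147),L(1.3,-19.5,58,147)])
p=capture('side');im=p['pixels']
def q(P): return np.round(proj(p,np.array(P[:3]))[0],1)
for t in (1.1,1.17,1.25): print(t,[q(L(t,x,186,185)) for x in(-10,10)])
cv2.imwrite('pics/side3.png',cv2.resize(im[90:230,200:340],None,fx=4.2,fy=4.2,interpolation=cv2.INTER_CUBIC))"
```

```text
t 8.38 at [ 0.5008 -0.4157  0.1476] [-1.799e+02  1.000e-01 -1.008e+02] F [3.1 8.  2.4] w 0.0005
[[0.22,-0.01,0.06],1.8,0],  |
[[0.3,-0.09,-0],2.9,0],  |
1.1 [array([237.1, 141.8]), array([240.2, 139.6])]
1.17 [array([239.1, 140.3]), array([242.6, 138.3])]
1.25 [array([241.6, 138.8]), array([245.4, 136.9])]
```

View pics/side3.png

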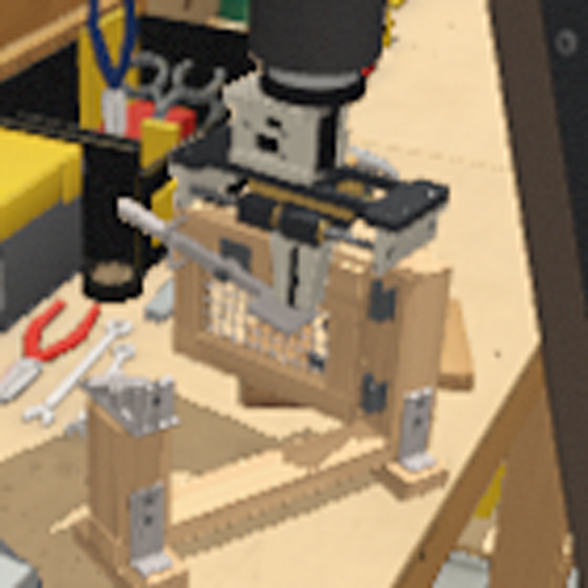

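The gate stands against the buffer: 8.6 N, with its edge corner at crop (175,215) matching about 1.25 rad. I'll nudge slightly more, then back off and lift.

{"op": "jog_arm", "data": {"moves": [[[0.2, 0, 0], 1.8, 0], [[0, 0, 0], 0, 0], [[0, 0, 0], 0, 0], [[-0.8, 0, -0.3], 0, 0], [[-0.3, 0, -1.0], 0, 0], [[0, 0, -3], 0, 0], [[0, 0, -4], 0, 0], [[0, 0, 0], 0, 0]]}}

```text
time_s: 9.43
tcp_pos: [0.5028, -0.4097, 0.2349]
eef_rot: [-179.7, -0.1, -102.7]
contact_force: [-0.7, 0.4, -0.9]
gripper_width: 0.0006
gripper_force: 0.0
```

```bash
python3 -c "
from h import *
plan([(*L(1.25,-25,150,230),.05),(*L(1.25,40,150,230),.05),(*L(1.25,40,150,150),.03),(*L(1.22,19.5,150,150),.015)]+[(*L(t,18.5,150,150),.03) for t in np.arange(1.13,.0,-.12)])"
```

```text
t 9.43 at [ 0.5028 -0.4097  0.2349] [-1.797e+02 -1.000e-01 -1.027e+02] F [-0.7  0.4 -0.9] w 0.0006
[[0.15,-4.58,0.25],-0,0], [[0.15,-4.57,0.24],-0.1,0],  |
[[3.25,0,0],0,0], [[3.25,0,0],0,0],  |
[[-0,0,2.67],0,0], [[-0,0,2.67],0,0], [[-0,0,2.66],0,0],  |
[[-1.25,-0.02,0],-0.8,0], [[-1.25,-0.05,0],-0.9,0],  |
[[-1.46,-0.1,0],-5.1,0],  |
[[-1.81,-0.12,0],-6.9,0],  |
[[-1.81,-0.11,0],-6.9,0],
 |
[[-1.81,-0.11,0],-6.9,0],  |
[[-1.81,-0.12,0],-6.8,0],  |
[[-1.81,-0.11,0],-6.9,0],  |
[[-1.8,-0.11,0],-6.9,0],  |
[[-1.81,-0.12,0],-6.9,0],  |
[[-1.81,-0.11,0],-6.8,0],  |
[[-1.81,-0.11,0],-6.9,0],  |
```

{"op": "jog_arm", "data": {"moves": [[[0.15, -4.6, 0.2], 0, 0], [[0.15, -4.6, 0.2], 0, 0], [[3.3, 0, 0], 0, 0], [[3.3, 0, 0], 0, 0], [[0, 0, 0], 0, 0], [[0, 0, 2.7], 0, 0], [[0, 0, 2.7], 0, 0], [[0, 0, 2.7], 0, 0], [[0, 0, 0], 0, 0]]}}

```text
time_s: 10.55
tcp_pos: [0.5747, -0.4946, 0.1428]
eef_rot: [179.7, 0.1, -102.7]
contact_force: [-0.1, -0.4, 0.4]
gripper_width: 0.0006
gripper_force: 0.0
```

```bash
python3 -c "
from h import *
plan([(*L(1.22,19.5,150,150),.015)]+[(*L(t,18.5,150,150),.03) for t in np.arange(1.13,.0,-.12)])
p=capture('side');im=p['pixels']
cv2.imwrite('pics/side4.png',cv2.resize(im[90:230,200:340],None,fx=4.2,fy=4.2,interpolation=cv2.INTER_CUBIC))"
```

```text
t 10.55 at [ 0.5747 -0.4946  0.1428] [ 1.797e+02  1.000e-01 -1.027e+02] F [-0.1 -0.4  0.4] w 0.0006
[[-1.21,-0.16,-0.36],-0.9,0], [[-1.2,-0.19,-0.36],-0.9,0],  |
[[-1.46,-0.1,-0],-5.2,0],  |
[[-1.81,-0.12,-0],-6.8,0],  |
[[-1.81,-0.11,-0],-6.9,0],  |
[[-1.81,-0.11,-0],-6.9,0],  |
[[-1.81,-0.12,-0],-6.9,0],  |
[[-1.81,-0.11,-0],-6.8,0],  |
[[-1.8,-0.11,-0],-6.9,0],  |
[[-1.81,-0.12,-0],-6.9,0],  |
[[-1.81,-0.11,-0],-6.9,0],  |
[[-1.81,-0.11,-0],-6.8,0],
 |
```

View pics/side4.png

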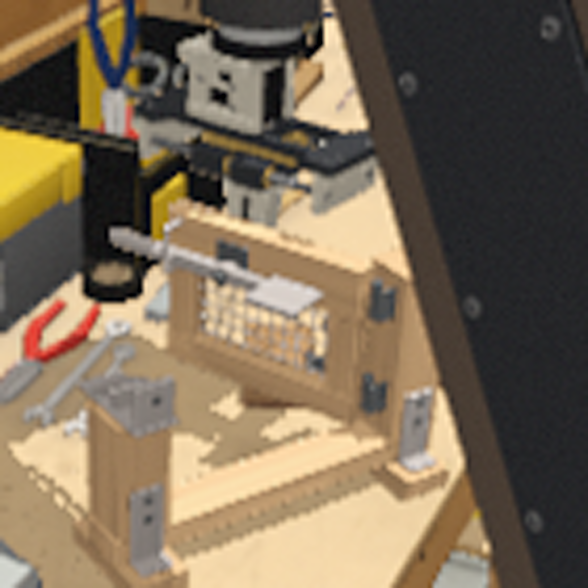

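The fingers stand behind the open gate at crop (255,205), and the bar is level. Now I'll draw it shut at about 1 rad/s, slowing for the catch.

{"op": "jog_arm", "data": {"moves": [[[-1.2, -0.16, -0.3], 0.9, 0], [[-1.2, -0.16, -0.3], -2.7, 0], [[-1.5, -0.1, 0], -5.2, 0], [[-1.8, -0.12, 0], -6.9, 0], [[-1.8, -0.11, 0], -6.9, 0], [[-1.8, -0.11, 0], -6.9, 0], [[-1.8, -0.12, 0], -6.9, 0], [[-1.8, -0.11, 0], -6.9, 0], [[-1.8, -0.11, 0], -6.9, 0], [[0, 0, 0], 0, 0]]}}

```text
time_s: 11.85
tcp_pos: [0.5745, -0.3525, 0.1533]
eef_rot: [-179.9, -0.1, -54.1]
contact_force: [1.1, -0.8, 0.6]
gripper_width: 0.0005
gripper_force: 0.0
```

```bash
python3 -c "
from h import *
plan([(*L(t,18.5,150,150),.03) for t in (.25,.2,.15,.1,.06,.02,-.01)])"
```

```text
t 11.85 at [ 0.5745 -0.3525  0.1533] [-1.799e+02 -1.000e-01 -5.410e+01] F [ 1.1 -0.8  0.6] w 0.0005
[[-2.56,0.03,0.33],-8.8,0],  |
[[-0.75,-0.08,0],-2.9,0],  |
[[-0.75,-0.07,0],-2.8,0],  |
[[-0.76,-0.07,0],-2.9,0],  |
[[-0.6,-0.06,0],-2.3,0],  |
[[-0.6,-0.07,0],-2.3,0],  |
[[-0.45,-0.05,0],-1.7,0],  |
```

{"op": "jog_arm", "data": {"moves": [[[-1.3, 0, 0.1], -4.4, 0], [[-1.3, 0, 0.1], -4.4, 0], [[-0.75, -0.08, 0], -2.9, 0], [[-0.75, -0.07, 0], -2.8, 0], [[-0.75, -0.07, 0], -2.9, 0], [[-0.6, -0.06, 0], -2.3, 0], [[-0.6, -0.07, 0], -2.3, 0], [[-0.3, -0.05, 0], -1.1, 0], [[0, 0, 0], 0, 0]]}}

```text
time_s: 12.98
tcp_pos: [0.5375, -0.3103, 0.1507]
eef_rot: [180.0, -0.7, -31.1]
contact_force: [17.8, -21.0, -15.0]
gripper_width: 0.0004
gripper_force: 12.9
```

```bash
python3 -c "
from h import *
plan([(*L(t,18.5,150,150),.03) for t in (0,-.02)])"
```

```text
t 12.97 at [ 0.5375 -0.3103  0.1507] [180.   -0.7 -31.1] F [ 17.8 -21.  -15. ] w 0.0004
[[-0.67,-0.19,0.07],-0.1,0],  |
[[-0.3,-0.03,0],-1.2,0],  |
```

{"op": "jog_arm", "data": {"moves": [[[0.5, 0, 0], 0, 0], [[0.7, 0, 0], 0, 0], [[1, 0, 0], 0, 0], [[0, 0, 0], 0, 0]]}}

```text
time_s: 13.48
tcp_pos: [0.5509, -0.3181, 0.1493]
eef_rot: [180.0, 0.0, -31.2]
contact_force: [-0.1, 0.4, 0.1]
gripper_width: 0.0006
gripper_force: 0.0
```

```bash
python3 -c "
from h import *
plan([(*L(0,18.5,150,150),.03)])
p=capture('side');im=p['pixels'];q=capture('top')['pixels']
a=cv2.resize(im[140:230,205:305],None,fx=4,fy=4,interpolation=cv2.INTER_CUBIC)
b=cv2.resize(q[150:240,220:320],None,fx=4,fy=4,interpolation=cv2.INTER_CUBIC)
for t in (0,.02,.05,.1): print(t,[np.round(proj(p,np.array(P[:3]))[0]*4-[820,560]) for P in (L(t,-10,186,185),L(t,0,211,157),L(t,-51,38,159))])
cv2.imwrite('pics/both5.png',np.hstack([a,b]))"
```

```text
t 13.47 at [ 0.5509 -0.3181  0.1493] [180.    0.  -31.2] F [-0.1  0.4  0.1] w 0.0006
[[-2.23,-0.15,-0.07],-0.2,0],  |
0 [array([144., 126.]), array([106., 164.]), array([344., 129.])]
0.02 [array([141., 124.]), array([103., 161.]), array([342., 129.])]
0.05 [array([136., 121.]), array([ 98., 157.]), array([339., 129.])]
0.1 [array([130., 115.]), array([ 92., 150.]), array([335., 129.])]
```

View pics/both5.png

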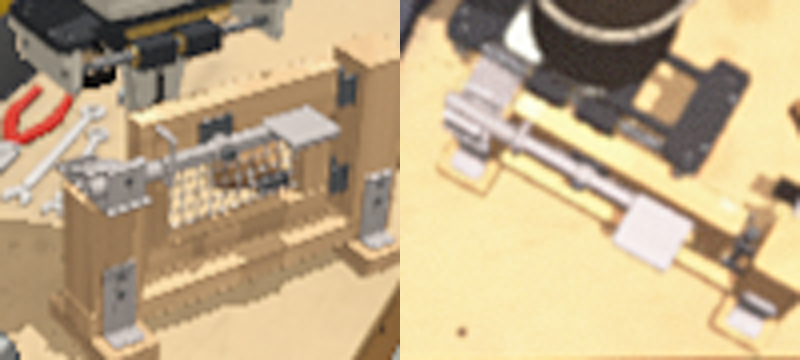

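The gate appears shut in both views, with the bar across the catch. I'll check this numerically against the initial shut images.

```bash
python3 -c "
from h import *
def cmp(n,boxes):
    a=cv2.imread(f'pics/{n}0.png').astype(np.float32);b=capture(n)['pixels'].astype(np.float32)
    for nm,(x0,x1,y0,y1) in boxes.items():
        A=a[y0:y1,x0:x1].mean(2);B=b[y0:y1,x0:x1].mean(2)
        try: cc,M=cv2.findTransformECC(A,B,np.eye(2,3,dtype=np.float32),cv2.MOTION_TRANSLATION)
        except Exception as e: cc,M=0,np.zeros((2,3))
        print(n,nm,'absdiff',round(float(np.abs(A-B).mean()),1),'shift',np.round(M[:,2],2),round(cc,3))
cmp('side',dict(plate=(268,294,162,182),bar=(240,270,172,190),nose=(218,244,175,198),fixed=(228,250,200,235)))
cmp('top',dict(plate=(268,298,195,222),bar=(245,275,180,205),nose=(228,250,168,195),fixed=(292,318,215,240)))"
```

```text
side plate absdiff 32.3 shift [0.02 0.01] 0.999
side bar absdiff 32.7 shift [-0.01  0.02] 0.999
side nose absdiff 32.3 shift [ 0.02 -0.15] 0.948
side fixed absdiff 33.5 shift [ 0.   -0.03] 1.0
top plate absdiff 17.5 shift [ 0.02 -0.02] 0.998
top bar absdiff 21.3 shift [8.84 4.99] 0.898
top nose absdiff 19.2 shift [0.   0.01] 0.985
top fixed absdiff 17.6 shift [ 0.01 -0.02] 0.999
```

All gate patches match the initial latched state. Next I'll go over to the front for the proof push.

```bash
python3 -c "
from h import *
p=get_state()['tcp_pos']
plan([(*p[:2],.235,-31,.03),(*L(0,-38,60,235),.04),(*L(0,-38,60,171),.03),(*L(0,-24,60,171),.01)])"
```

```text
t 13.68 at [ 0.5502 -0.3178  0.1495] [180.    0.  -31.2] F [0.1 0.5 0.6] w 0.0006
[[0,-0,-2.85],-0.1,0], [[0,-0,-2.85],-0.1,0], [[0,-0,-2.85],-0,0],  |
[[-2.6,2.94,-0],-0,0], [[-2.6,2.94,-0],-0,0], [[-2.6,2.95,-0],-0,0],  |
[[0,-0,2.13],-0,0], [[0,-0,2.13],-0,0], [[0,-0,2.14],-0,0],  |
[[0.7,-0,-0],-0,0], [[0.7,-0,-0],-0,0],  |
```

{"op": "jog_arm", "data": {"moves": [[[0, 0, -2.9], 0, 0], [[0, 0, -2.9], 0, 0], [[0, 0, -2.9], 0, 0], [[0, 0, 0], 0, 0], [[-2.6, 2.95, 0], 0, 0], [[-2.6, 2.95, 0], 0, 0], [[-2.6, 2.95, 0], 0, 0], [[0, 0, 0], 0, 0], [[0, 0, 2.1], 0, 0], [[0, 0, 2.1], 0, 0], [[0, 0, 2.1], 0, 0], [[0, 0, 0], 0, 0]]}}

```text
time_s: 15.18
tcp_pos: [0.4371, -0.3524, 0.1716]
eef_rot: [180.0, 0.2, -31.2]
contact_force: [-0.2, -0.1, 0.7]
gripper_width: 0.0004
gripper_force: 0.0
```

{"op": "jog_arm", "data": {"moves": [[[0.7, 0, 0], 0, 0], [[0.5, 0, 0], 0, 0], [[0.3, 0, 0], 0, 0], [[0.2, 0, 0], 0, 0], [[0, 0, 0], 0, 0]]}}

```text
time_s: 15.8
tcp_pos: [0.4525, -0.3621, 0.1736]
eef_rot: [-180.0, -0.0, -31.2]
contact_force: [0.5, 0.3, 0.1]
gripper_width: 0.0004
gripper_force: 0.0
```

{"op": "jog_arm", "data": {"moves": [[[0.2, 0, 0], 0, 0], [[0.2, 0, 0], 0, 0], [[0, 0, 0], 0, 0]]}}

```text
time_s: 16.18
tcp_pos: [0.456, -0.3641, 0.1736]
eef_rot: [-180.0, -0.0, -31.2]
contact_force: [0.6, -0.2, -0.2]
gripper_width: -0.0001
gripper_force: 0.0
```

{"op": "jog_arm", "data": {"moves": [[[0.15, 0, 0], 0, 0], [[0.15, 0, 0], 0, 0], [[0, 0, 0], 0, 0]]}}

```text
time_s: 16.55
tcp_pos: [0.4569, -0.3647, 0.1733]
eef_rot: [-180.0, 0.2, -31.2]
contact_force: [-5.1, 5.3, 4.6]
gripper_width: 0.0005
gripper_force: 3.6
```

{"op": "jog_arm", "data": {"moves": [[[0.1, 0, 0], 0, 0], [[0, 0, 0], 0, 0], [[0, 0, 0], 0, 0], [[0, 0, 0], 0, 0], [[0, 0, 0], 0, 0]]}}

```text
time_s: 17.18
tcp_pos: [0.4569, -0.3648, 0.1733]
eef_rot: [-180.0, 0.3, -31.2]
contact_force: [-7.9, 8.0, 6.3]
gripper_width: 0.0002
gripper_force: 5.3
```

```bash
cat > cmp.py <<'E'
from h import *
def cmp(n,boxes):
    a=cv2.imread(f'pics/{n}0.png').astype(np.float32);b=capture(n)['pixels'].astype(np.float32)
    for nm,(x0,x1,y0,y1) in boxes.items():
        A=a[y0:y1,x0:x1].mean(2);B=b[y0:y1,x0:x1].mean(2)
        try: cc,M=cv2.findTransformECC(A,B,np.eye(2,3,dtype=np.float32),cv2.MOTION_TRANSLATION)
        except Exception as e: cc,M=0,np.zeros((2,3))
        print(n,nm,'shift',np.round(M[:,2],2),round(cc,3))
cmp('side',dict(bar=(240,266,172,190),edge=(234,246,166,180),nose=(218,244,175,198),fixed=(228,250,200,235)))
cmp('top',dict(bar=(245,262,175,200),nose=(228,250,168,195),bystR=(312,358,160,196),bystL=(135,215,190,225)))
p=capture('side')
for t in(0,.023,.04): print(t,[np.round(proj(p,np.array(P[:3]))[0],2) for P in (L(t,-10,186,185),L(t,-15,150,155))])
s=get_state();print(s['contact_force'],s['tcp_pos'])
E
python3 cmp.py
```

```text
side bar shift [-0.5  -0.45] 0.744
side edge shift [0. 0.] 0
side nose shift [ 0.2 -0.8] 0.871
side fixed shift [-0.03  0.02] 0.977
top bar shift [13.17  0.59] 0.689
top nose shift [0. 0.] 0
top bystR shift [0. 0.] 0
top bystL shift [1.1  1.76] 0.256
0 [array([240.95, 171.52]), array([252.41, 178.16])]
0.023 [array([240.08, 170.89]), array([251.65, 177.66])]
0.04 [array([239.46, 170.42]), array([251.11, 177.29])]
[-7.11945675  7.20446843  6.88986893] [ 0.45694417 -0.36480676  0.17331464]
```

The gate has moved only within its play (about 0.02 rad) under about 10 N, so the latch holds. I'll back off and check.

{"op": "jog_arm", "data": {"moves": [[[-0.5, 0, 0], 0, 0], [[-1, 0, 0], 0, 0], [[-1.5, 0, 0], 0, 0], [[0, 0, -3], 0, 0], [[-1, 0, -4], 0, 0], [[-1, 0, -4], 0, 0], [[0, 0, -4], 0, 0], [[0, 0, 0], 0, 0], [[0, 0, 0], 0, 0]]}}

```text
time_s: 18.45
tcp_pos: [0.4159, -0.3398, 0.3232]
eef_rot: [-180.0, -0.0, -31.2]
contact_force: [-0.3, -0.3, -1.1]
gripper_width: 0.0006
gripper_force: 0.0
```

```bash
python3 cmp.py
```

```text
side bar shift [-0.41 -0.63] 0.772
side edge shift [0. 0.] 0
side nose shift [ 0.08 -1.24] 0.841
side fixed shift [-0.26  0.13] 0.9
top bar shift [-6.4   0.11] 0.476
top nose shift [-6.3  -8.32] 0.621
top bystR shift [0. 0.] 0
top bystL shift [0. 0.] 0
0 [array([240.95, 171.52]), array([252.41, 178.16])]
0.023 [array([240.08, 170.89]), array([251.65, 177.66])]
0.04 [array([239.46, 170.42]), array([251.11, 177.29])]
[-0.81482532  1.04415104  0.36189085] [ 0.41594776 -0.33994731  0.32247712]
```

{"op": "jog_arm", "data": {"moves": [[[-1.4, -4.1, -1], 0, 0], [[-1.4, -4.1, -1], 0, 0], [[-1.4, -4.1, -1], 0, 0], [[-1.2, -4.2, -1], 0, 0], [[-1.2, -4.2, 0], 0, 0], [[-1.2, -4.2, 0], 0, 0], [[-1.1, -4.2, 0], 0, 0], [[-2.4, -3.5, 0], 0, 0], [[-2.4, -3.5, 0], 0, 0], [[-2.4, -3.5, 0], 0, 0], [[-2.4, -3.5, 0], 0, 0], [[0, 0, 0], 0, 0]]}}

```text
time_s: 20.1
tcp_pos: [0.4812, 0.1264, 0.3623]
eef_rot: [179.9, 0.1, -31.0]
contact_force: [0.1, -0.4, -0.2]
gripper_width: 0.0005
gripper_force: 0.0
```

{"op": "jog_arm", "data": {"moves": [[[-2.4, -3.5, 0], 0, 0], [[-2.4, -3.5, 0], 0, 0], [[-3.3, -3.6, 0], 0, 0], [[-3.3, -3.6, 0], 0, 0], [[-3.3, -3.6, 0], 0, 0], [[-3.3, -3.6, 0], 0, 0], [[-3.3, -3.6, 0], 0, 0], [[0, 0, 0], 0, 0]]}}

```text
time_s: 21.1
tcp_pos: [0.4283, 0.4505, 0.3611]
eef_rot: [179.8, 0.0, -31.1]
contact_force: [0.2, -0.1, -0.8]
gripper_width: 0.0005
gripper_force: 0.0
```

```bash
python3 cmp.py
```

```text
side bar shift [-0.52 -0.46] 0.888
side edge shift [-0.2  -0.02] 0.878
side nose shift [-0.2  -0.09] 0.951
side fixed shift [-0.21 -0.1 ] 0.978
top bar shift [ 0.55 -1.04] 0.957
top nose shift [ 0.03 -0.41] 0.75
top bystR shift [-0.  0.] 1.0
top bystL shift [0.01 0.  ] 1.0
0 [array([240.95, 171.52]), array([252.41, 178.16])]
0.023 [array([240.08, 170.89]), array([251.65, 177.66])]
0.04 [array([239.46, 170.42]), array([251.11, 177.29])]
[-0.16780002  0.21596173  0.57127738] [0.42928247 0.44768055 0.36297735]
```

```bash
python3 -c "
from plant import close_job; print(close_job())"
```

```text
the job is handed in; nothing more can be done
None
```

I pressed the latch, opened the gate to its stop and drew it shut until the bar dropped home. The latch held a push of about 10 N, the bystanders checked unmoved in the last top view, and the job is handed in; no verdict was returned.

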